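# Punch two marks on a copper disc with a cross slide

### The job

Slide the table by its post to bring the middle of the scribed circle under the punch point and press the punch fully down to mark it, then do the same with the scribed square. Mark the copper nowhere else, and at the end leave the square under the raised punch. Do not disturb the tools and offcuts lying about.

Things in the scene. Friction and masses are not known exactly. Their poses are not given: they have to be found in the camera images.
- cross_slide: grey cast base, 190 (x) x 400 (y) x 22 mm high, fixed to the bench. Origin on the bench straight below the punch axis; z up. On it sits a two-way sliding table (its lower slide runs along this body's x, its upper slide along y). At +y a column 125 mm high stands (60 x 50 mm, centred at y = 165 mm), from which an arm 22 mm wide (103 to 125 mm above the bench) reaches back along y to the punch
- slide_x (a joint): lower slide, m: displacement of the sliding table along the base's +x; 0 puts the disc's centre level with the punch, travel -0.045 to 0.045. Moves with about 4 N, stays where it is left
- slide_y (a joint): upper slide, m: displacement of the sliding table along the base's +y; 0 puts the disc's centre level with the punch, travel -0.045 to 0.045. Moves with about 4 N, stays where it is left
- grip_post (a point): black upright round post on the sliding table, 22 mm in diameter, used to push the table both ways by hand; the point is on its axis, 20 mm below its top (top 112 mm above the bench; free length 52 mm, its foot stands on a flat aluminium tongue, top 60 mm above the bench). It is 155 mm from the disc's centre on the base's -y side and moves rigidly with the disc
- disc_centre (a point): centre of the upper face of the copper disc (120 mm in diameter, 4 mm thick, face 64 mm above the bench) clamped on the sliding table; it is clamped in any rotation and cannot be turned
- circle_mark (a point): centre of the round outline scribed in dark line on the disc, 22 mm across. The three outlines move rigidly with the disc, post and table, 20 to 36 mm from the disc's centre in any direction; where they are differs from piece to piece
- square_mark (a point): centre of the square outline scribed on the disc, sides 20 mm
- triangle_mark (a point): centre of the triangular outline scribed on the disc, sides 25 mm; a bend reference, not to be punched
- punch_tip (a point): point of the upright spring punch (steel spindle 9 mm thick) at the end of the arm; stands 10 mm above the copper when up. Its x, y never change
- punch_head (a point): middle of the flat top of the punch's dark round head, 36 mm in diameter and 18 mm thick, 166 mm above the bench when up; pressed straight down
- punch (a joint): punch travel downward, m: 0 up, 0.010 fully down with the point on the copper. The spring takes about 4 N to start and 8 N to hold fully down; it rises by itself
- screwdriver: bystander: screwdriver, about 200 mm long, lying loose on the bench; its axis lies along x
- hammer: bystander: hand hammer, lying loose on the bench; origin at the centre of its underside
- offcut: bystander: copper channel offcut, 30 x 110 x 22 mm high, lying loose on the bench; origin at the centre of its underside
- vblock: bystander: small steel V-block, 60 x 45 x 32 mm high, lying loose on the bench; origin at the centre of its underside
- trysquare: bystander: try square with dark wooden stock 100 mm and steel blade 140 mm, lying loose on the bench; origin at the centre of its underside
- timber: bystander: timber offcut, 90 x 50 x 35 mm high, lying loose on the bench; origin at the centre of its underside
- rivet_tin: bystander: round tin, 60 mm across and 60 mm high, lying loose on the bench; origin at the centre of its underside

How it is judged:
By the outcome, as a careful person would: the job done as asked, in the order asked, and still so for the second after the job is handed in, with the robot touching nothing.
It also fails if it takes over 59 s, if anything falls off the work surface, if the arm or the gripper's body presses on something with over 40 N, if the wrist force passes 120 N, or if a joint passes its speed limit or range.

### The arm

A 6-joint arm with a two-finger parallel gripper is mounted at the origin on the work surface. World frame = base frame: x ahead of the robot, y to its left, z up, the work surface at z = 0. Lengths are in m, angles in degrees, forces in N, time in s.
With the tool pointing down it reaches from about 0.35 to 0.875 m from the base axis. Payload 4.2 kg.
Tool frame: the origin (TCP) lies midway between the tips of the shut fingers; the grasp point (between the pads) lies 19 mm behind it; z points along the fingers, y is the line along which they close (so a half turn about z gives the same grasp; the last joint's range is limited). The gripper opens to 87 mm and grips with 3 to 60 N. Pads are 19 mm wide; open, the fingers measure 117 mm over their backs; the gripper's body (75 mm by 190 mm) begins 51 mm behind the grasp point.
Start: joints at [89.416, 22.042, 0.453, 0, -68.411, -14.817], TCP at [0.166, 0.603, 0.223] pointing down, gripper open.
Joint ranges: [-179.83, 179.83], [-69.29, 118.12], [-61.27, 80.66], [-181.25, 117.63], [-171.15, -9.14], [-177.46, 177.46]. Speed limits (degrees/s): [159.86, 159.86, 180, 180, 180, 180].

### API

Orientations are given as a 3x3 rotation matrix whose columns are the frame's x, y, z axes.
In Python, from station import r, cams gives the robot as it stands.
- The arm moves only by the tool play_rows, never from a script. Its argument "commands" is text: rows parted by semicolons, each of 6 numbers parted by spaces: the shift along the world's x, y, z normalised to -1 to 1, where 1 is 30 mm, then the turn, a rotation vector about the world's x, y, z normalised to -1 to 1, where 1 is 0.15 rad. A call has 1 to 20 rows; each row shifts and turns the commanded pose from where the row before left it; what a row does not reach is not made up. A row lasts 1/10 s, in which the tool goes at most 50 mm and 8.59 degrees, less where a joint would pass 70% of its speed; a pose out of reach is approached as far as the arm can. A call with a number of a shift or a turn outside -1 to 1 is refused whole. A call with a gripper value outside its range is refused whole. "grip" is the finger opening in mm, from 0 to 87, set as the call begins (left out, the last holds). The fingers move at their own pace and stop on an object; the grip force is fixed at half the most. Time passes only in rows, so rows that do not move let the fingers close. It gives the time, the measured TCP pose, the force, the opening and the grip force at its end, in the units of the state.
- r.sense(): the state, without advancing time (a new reading comes with each control period).
- cams.capture(name): name is "side" or "top"; returns (picture, depth): 400x640x3 uint8, blue, green, red; 400x640 float32, m along the optical axis (not along the pixel's ray), 0 where there is no reading.
- cams.camera_info(name): a dict with "mtx" (3x3 intrinsics, pixels), "R" (3x3) and "t" (3): a world point X has camera coordinates R X + t. Camera axes: x right, y down, z forward; pixel columns grow to the right and rows downward; lengths in m; the calibration is good to about 2 mm. A picture is of the moment at which its call begins. camera_info takes no time and is no camera call.
- r.finish_job(): hands the job in; it is judged then, once.
The state is a dict: "time_s": time; "joints": joint angles; "joint_velocities": joint speeds; "effort": joint torques, N m; "tcp_pos": TCP position; "ee_rot": TCP orientation; "wrist_force": force on the tool from outside, world axes, zero at the start; "moment": the same for the moment, N m; "gripper_width": opening from 0.0 (shut) to 1.0 (fully open); "gripper_force": force on a finger pad.
Only numpy, scipy, OpenCV 4.12 (cv2) and the standard library are available. Lean on these libraries where they do the work, as an engineer would, in place of code of your own. Each camera call takes 0.05 s, during which the arm holds its last target. There are 200 camera calls.

## Working session

There is one attempt and no reset: what is moved stays moved. The work goes in short steps, Python scripts to look and compute and a tool call to move; the robot and the scene stay as the last step left them, time stands still between calls to the robot, and variables do not carry over. Pictures are saved under pics/ and viewed, at most 10 in all, crops included, and the job is handed in when it is done.

Besides the shell and the picture viewer there is one more tool, called after "Request:" by a JSON object that holds its "method" and its "body". play_rows: Moves the arm, as the interface text tells. Scaled input: -1 to 1 covers 30 mm each way for a shift and 0.15 rad each way for a turn. Its arguments: {"type":"object","properties":{"commands":{"type":"string"},"grip":{"type":"number"}},"required":["commands"]}

```bash
mkdir -p pics; ls; python3 - <<'E'
from station import r,cams
import cv2,numpy as np
for n in("top","side"):
    p,d=cams.capture(n); cv2.imwrite(f"pics/{n}0.png",p); np.save(f"pics/{n}0.npy",d)
    i=cams.camera_info(n); print(n,i["mtx"].tolist(),np.round(i["R"],3).tolist(),i["t"])
s=r.sense();print(s["time_s"],s["tcp_pos"],s["ee_rot"],s["wrist_force"])
E
```

```text
pics
top [[484.82657151515684, 0.0, 312.771933437412], [0.0, 484.82657151515684, 194.54353047734497], [0.0, 0.0, 1.0]] [[0.009, -1.0, -0.022], [-0.995, -0.007, -0.103], [0.103, 0.023, -0.994]] [-0.05456015  0.54657286  1.47179575]
side [[478.11236260177674, 0.0, 316.2583337163612], [0.0, 478.11236260177674, 187.0672165652881], [0.0, 0.0, 1.0]] [[0.948, -0.318, -0.011], [-0.219, -0.627, -0.748], [0.231, 0.712, -0.664]] [-0.54369778  0.1614342   1.50755906]
0.1 [0.16583208 0.60203925 0.22156045] [[ 9.64047588e-01 -2.65729313e-01 -4.24649558e-04]
 [-2.65729629e-01 -9.64045610e-01 -1.95587073e-03]
 [ 1.10350643e-04  1.99839443e-03 -9.99997997e-01]] [ 0.73417096 -0.67859728  0.12063981]
```

View pics/top0.png

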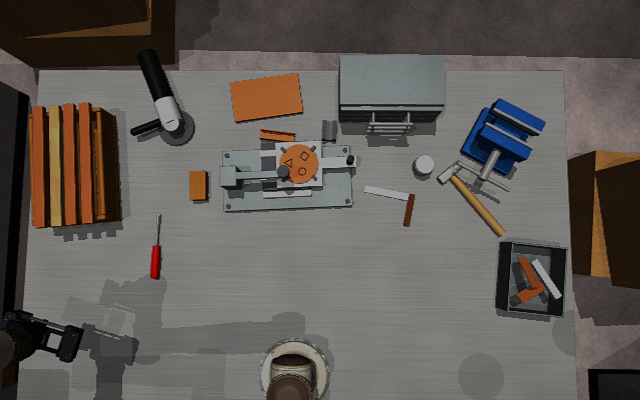

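View pics/side0.png

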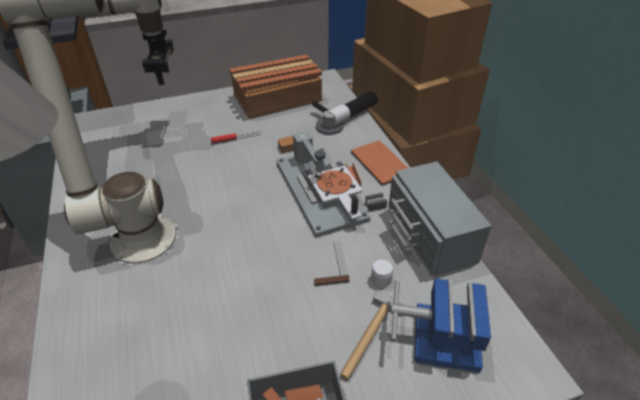

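Top view: column at about (231,176), punch head about (283,172), post about (351,160), disc about (298,164). I'll enlarge the crop.

```bash
cat > h.py <<'E'
from station import r,cams
import cv2,numpy as np
def world(n,uv,z):
    i=cams.camera_info(n);R=np.array(i["R"]);t=np.array(i["t"])
    d=R.T@np.linalg.inv(i["mtx"])@[uv[0],uv[1],1];c=-R.T@t
    return c+d*(z-c[2])/d[2]
def pix(n,X):
    i=cams.camera_info(n);p=np.array(i["mtx"])@(np.array(i["R"])@X+i["t"]);return p[:2]/p[2]
def crop(p,x0,y0,x1,y1,k,f):
    cv2.imwrite(f,cv2.resize(p[y0:y1,x0:x1],None,fx=k,fy=k,interpolation=cv2.INTER_CUBIC))
E
python3 - <<'E'
from h import *
p=cv2.imread("pics/top0.png");crop(p,215,120,365,220,5.3,"pics/c1.png")
p=cv2.imread("pics/side0.png");crop(p,270,130,390,240,5,"pics/c2.png")
E
```

```text
(no output)
```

View pics/c1.png

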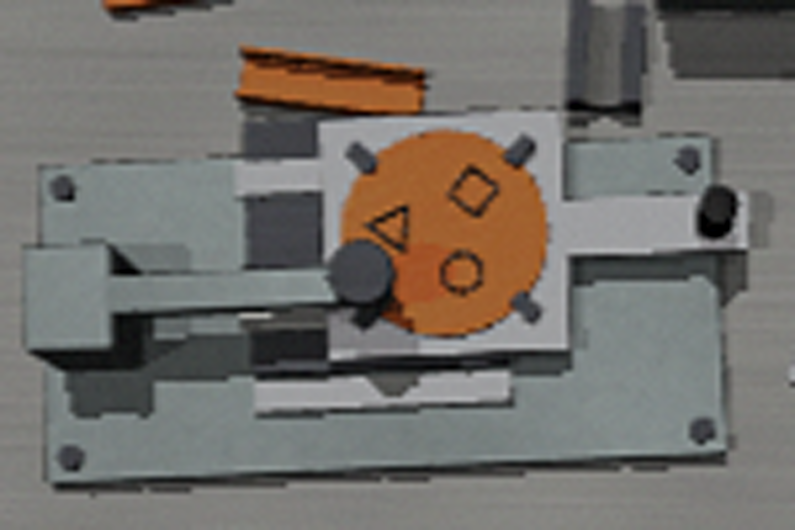

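View pics/c2.png

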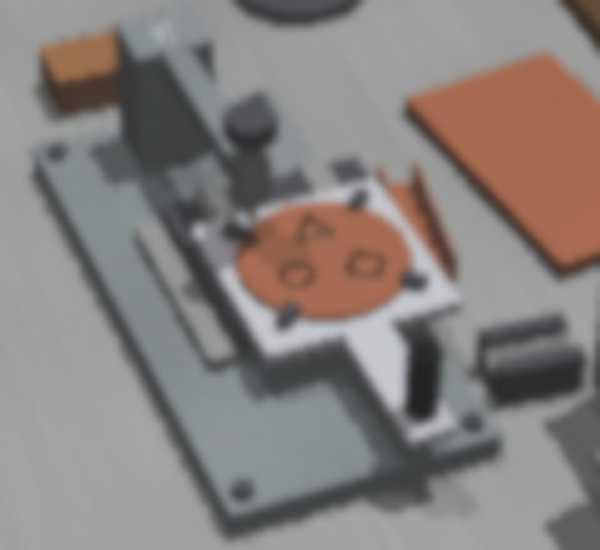

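```bash
cat > m.py <<'E'
from h import *
f1=lambda x,y:(215+(x+.5)/5.3-.5,120+(y+.5)/5.3-.5)
f2=lambda x,y:(270+(x+.5)/5-.5,130+(y+.5)/5-.5)
W=lambda x,y,z:world("top",f1(x,y),z)[:2]*1000
S=lambda x,y,z:world("side",f2(x,y),z)[:2]*1000
c=[W(40,168,.022),W(712,136,.022),W(726,455,.022),W(52,482,.022)]
print("corners",np.round(c,1).tolist(),"mid",np.mean(c,0).round(1))
y=(c[0]+c[3]-c[1]-c[2]);a=np.arctan2(-y[0],y[1]);print("yaw deg",np.degrees(a), "len",np.linalg.norm(y)/2)
x=(c[0]+c[1]-c[2]-c[3]);print("yaw from x",np.degrees(np.arctan2(x[1],x[0])),np.linalg.norm(x)/2)
B=np.array([[np.cos(a),-np.sin(a)],[np.sin(a),np.cos(a)]])
P=dict(head=(361,272,.166),disc=(445,233,.064),circ=(461,272,.064),sq=(473,190,.064),tri=(394,228,.064),post=(718,204,.112))
Q=dict(head=(251,122,.166),disc=(324,260,.064),circ=(297,274,.064),sq=(365,265,.064),post=(424,335,.112))
m=np.mean(c,0)
for k in P: print(k,W(*P[k]).round(1),"side",S(*Q[k]).round(1) if k in Q else"","base rel mid",(B.T@(W(*P[k])-m)).round(1))
# refined disc from orange mask
p=cv2.imread("pics/top0.png");h=cv2.cvtColor(p,cv2.COLOR_BGR2HSV)
for n,pp in(("top",p),("side",cv2.imread("pics/side0.png"))):
    h=cv2.cvtColor(pp,cv2.COLOR_BGR2HSV);o=((h[...,0]<18)&(h[...,1]>130)).astype(np.uint8)
    u,v=map(int,pix(n,np.r_[W(*P["disc"])/1000,.064]));k=np.zeros_like(o);k[v-24:v+24,u-24:u+24]=1
    ct=max(cv2.findContours(o*k,0,1)[0],key=cv2.contourArea);e=cv2.fitEllipse(cv2.convexHull(ct));print(n,e,(world(n,e[0],.064)*1000).round(1))
E
python3 m.py
```

```text
corners [[682.4, 236.4], [703.5, -162.0], [514.5, -170.4], [495.8, 224.0]] mid [599.1  32. ]
yaw deg 2.878636230061591 len 396.85299804364615
yaw from x 3.167458464518703 188.13160108570838
head [599.2  32.1] side [595.2  23. ] base rel mid [0.1 0.1]
disc [637.6  -7. ] side [634.7 -10.9] base rel mid [ 36.5 -40.9]
circ [615.1 -16.4] side [612.8 -18.4] base rel mid [ 13.6 -49.2]
sq [662.7 -22.8] side [658.9 -24.8] base rel mid [ 60.8 -57.9]
tri [640.4  22.4] side  base rel mid [ 40.8 -11.7]
post [ 646.6 -160.7] side [ 648.9 -149.4] base rel mid [  37.8 -194.8]
top ((298.5205383300781, 163.56344604492188), (37.96376037597656, 38.583526611328125), 176.31275939941406) [637.6  -6.9  64. ]
side ((342.93341064453125, 176.8665313720703), (4.900801658630371, 12.300193786621094), 109.91130065917969) [670.5   2.5  64. ]
```

Base middle and punch head agree: punch at world (599, 32), base yaw about 3°. The post is at about (646.5, -161). The table moves, in base axes, are circle (-13.6, +49.2) and square (-60.8, +57.9) mm. Next I move above the post.

Request:
{"method": "play_rows", "body": {"commands": "0.3 -0.5 0 0 0 -0.2;0.62 -0.98 0 0 0 -0.43;0.62 -0.98 0 0 0 -0.43;0.62 -0.98 0 0 0 -0.43;0.62 -0.98 0 0 0 -0.43;0.62 -0.98 0 0 0 -0.43;0.62 -0.98 0 0 0 -0.43;0.62 -0.98 0 0 0 -0.43;0.62 -0.98 0 0 0 -0.43;0.62 -0.98 0 0 0 -0.43;0.62 -0.98 0 0 0 -0.43;0.62 -0.98 0 0 0 -0.43;0.62 -0.98 0 0 0 -0.43;0.62 -0.98 0 0 0 -0.43;0.62 -0.98 0 0 0 -0.43;0.62 -0.98 0 0 0 -0.43;0.62 -0.98 0 0 0 -0.43;0.62 -0.98 0 0 0 -0.43;0.62 -0.98 0 0 0 -0.43;0.62 -0.98 0 0 0 -0.43", "grip": 87}}

```text
time_s: 2.1
tcp_pos: [0.5287, 0.0276, 0.2222]
ee_rot: [[0.044, -0.999, -0.001], [-0.999, -0.044, -0.0], [0.0, 0.001, -1.0]]
wrist_force: [-0.2, 0.9, -0.4]
gripper_width: 0.997
gripper_force: 0.0
```

Request:
{"method": "play_rows", "body": {"commands": "0.62 -0.98 0 0 0 0;0.62 -0.98 0 0 0 0;0.62 -0.98 0 0 0 0;0.62 -0.98 0 0 0 0;0.62 -0.98 0 0 0 0;0.62 -0.98 0 0 0 0;0 0 0 0 0 0;0 0 0 0 0 0;0 0 0 0 0 0"}}

```text
time_s: 3.0
tcp_pos: [0.6394, -0.1468, 0.2222]
ee_rot: [[0.047, -0.999, -0.001], [-0.999, -0.047, 0.0], [-0.0, 0.001, -1.0]]
wrist_force: [-0.7, 1.1, 0.6]
gripper_width: 0.999
gripper_force: 0.0
```

```bash
python3 - <<'E'
from h import *
s=r.sense();print(s["time_s"],s["tcp_pos"],np.round(s["ee_rot"],4).tolist(),s["wrist_force"],s["joints"])
y=np.array(s["ee_rot"])[:,1];print(np.degrees(np.arctan2(y[1],y[0])))
E
```

```text
3.0 [ 0.63935932 -0.14680171  0.22224005] [[0.047, -0.9989, -0.001], [-0.9989, -0.047, 0.0003], [-0.0003, 0.001, -1.0]] [-0.72644135  1.10341687  0.60126493] [ 1.15939316e+00  2.51263338e+01  5.26621849e+00 -1.82088166e-02
 -7.01966096e+01  1.53974012e+00]
-177.3070350848021
```

Request:
{"method": "play_rows", "body": {"commands": "0.12 -0.24 0 0 0 0;0.12 -0.24 0 0 0 0;0 0 -0.5 0 0 0;0 0 -0.7 0 0 0;0 0 -0.7 0 0 0;0 0 -0.7 0 0 0;0 0 -0.7 0 0 0;0 0 -0.7 0 0 0;0 0 -0.5 0 0 0;0 0 -0.4 0 0 0;0 0 0 0 0 0;0 0 0 0 0 0"}}

```text
time_s: 4.2
tcp_pos: [0.6477, -0.162, 0.076]
ee_rot: [[0.047, -0.999, 0.001], [-0.999, -0.047, -0.0], [0.0, -0.001, -1.0]]
wrist_force: [0.2, 0.1, 0.4]
gripper_width: 0.998
gripper_force: 0.0
```

Request:
{"method": "play_rows", "body": {"commands": "0 0 0 0 0 0;0 0 0 0 0 0;0 0 0 0 0 0;0 0 0 0 0 0;0 0 0 0 0 0;0 0 0 0 0 0;0 0 0 0 0 0;0 0 0 0 0 0;0 0 0 0 0 0;0 0 0 0 0 0", "grip": 10}}

```text
time_s: 5.2
tcp_pos: [0.6461, -0.1619, 0.0754]
ee_rot: [[0.046, -0.999, -0.003], [-0.999, -0.046, 0.0], [-0.0, 0.003, -1.0]]
wrist_force: [-2.2, 0.3, 1.6]
gripper_width: 0.246
gripper_force: 30.0
```

```bash
python3 - <<'E'
from h import *
p,d=cams.capture("top");cv2.imwrite("pics/top1.png",p);crop(p,235,120,385,220,5.3,"pics/c3.png")
s=r.sense();print(s["time_s"],s["tcp_pos"],s["wrist_force"],s["gripper_width"]*87)
E
```

```text
5.25 [ 0.64609938 -0.16191929  0.07538247] [-2.933903    0.19266565  2.16341122] 21.349348311278508
```

View pics/c3.png

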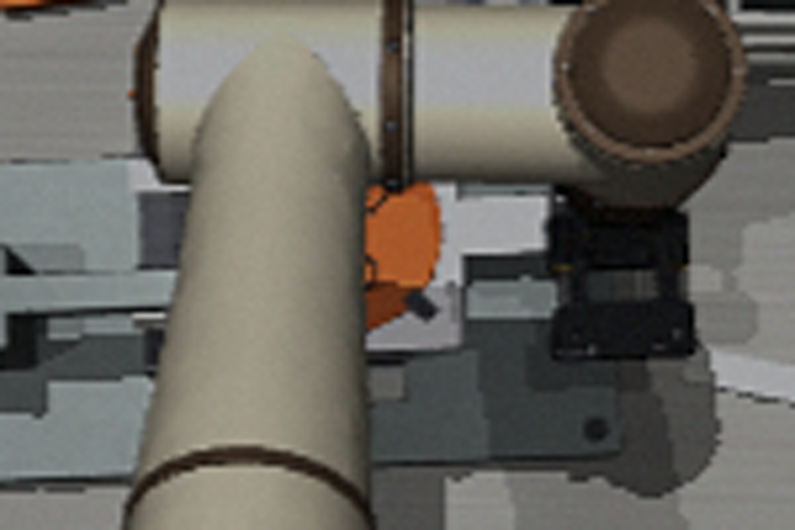

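The fingers hold the post (21 mm opening); the forearm hides the disc from the top camera. World shift for the circle is (-16.1, +48.4) mm.

Request:
{"method": "play_rows", "body": {"commands": "-0.02 0.05 0 0 0 0;-0.05 0.15 0 0 0 0;-0.05 0.15 0 0 0 0;-0.05 0.15 0 0 0 0;-0.05 0.15 0 0 0 0;-0.05 0.15 0 0 0 0;-0.05 0.15 0 0 0 0;-0.05 0.15 0 0 0 0;-0.05 0.15 0 0 0 0;-0.05 0.15 0 0 0 0;-0.05 0.15 0 0 0 0;-0.02 0.06 0 0 0 0;0 0 0 0 0 0;0 0 0 0 0 0;0 0 0 0 0 0"}}

```text
time_s: 6.75
tcp_pos: [0.6316, -0.1129, 0.0756]
ee_rot: [[0.047, -0.999, 0.001], [-0.999, -0.047, 0.001], [-0.001, -0.001, -1.0]]
wrist_force: [3.6, 1.0, -2.5]
gripper_width: 0.24
gripper_force: 30.0
```

```bash
python3 - <<'E'
from h import *
s=r.sense();print(s["time_s"],s["tcp_pos"],s["wrist_force"],s["gripper_width"]*87, "to go mm",(np.array([.64610-.01615,-.16192+.0484])-s["tcp_pos"][:2])*1000)
E
```

```text
6.75 [ 0.63156621 -0.11293501  0.07555652] [ 3.64521564  1.03058284 -2.53981496] 20.90560653750896 to go mm [-1.61621079 -0.58499459]
```

Request:
{"method": "play_rows", "body": {"commands": "-0.05 -0.01 0 0 0 0;0 0 0 0 0 0;0 0 0 0 0 0;0 0 0 0 0 0"}}

```text
time_s: 7.15
tcp_pos: [0.6295, -0.1133, 0.0755]
ee_rot: [[0.047, -0.999, 0.0], [-0.999, -0.047, 0.001], [-0.001, -0.0, -1.0]]
wrist_force: [3.3, 4.1, -2.4]
gripper_width: 0.246
gripper_force: 30.0
```

Request:
{"method": "play_rows", "body": {"commands": "0 0 0 0 0 0;0 0 0 0 0 0;0 0 0 0 0 0;0 0 0 0 0 0;0 0 0 0 0 0;0 0 0 0 0 0;0 0 0.5 0 0 0;0 0 1 0 0 0;0 0 1 0 0 0;0 0 1 0 0 0;0 0 1 0 0 0;0 0 0.5 0 0 0", "grip": 70}}

```text
time_s: 8.35
tcp_pos: [0.6305, -0.1141, 0.2291]
ee_rot: [[0.047, -0.999, 0.005], [-0.999, -0.047, -0.001], [0.001, -0.005, -1.0]]
wrist_force: [-0.2, -0.1, 0.5]
gripper_width: 0.804
gripper_force: 0.0
```

Request:
{"method": "play_rows", "body": {"commands": "-0.2 -0.5 0 0 0 0;-0.3 -1 0 0 0 0;-0.3 -1 0 0 0 0;-0.3 -1 0 0 0 0;-0.3 -1 0 0 0 0;-0.3 -1 0 0 0 0;-0.3 -1 0 0 0 0;-0.3 -1 0 0 0 0;-0.3 -1 0 0 0 0;0 0 0 0 0 0;0 0 0 0 0 0"}}

```text
time_s: 9.45
tcp_pos: [0.5501, -0.3696, 0.224]
ee_rot: [[0.044, -0.999, -0.002], [-0.999, -0.044, 0.001], [-0.001, 0.002, -1.0]]
wrist_force: [-0.1, -0.3, -0.5]
gripper_width: 0.804
gripper_force: 0.0
```

```bash
python3 - <<'E'
from h import *
p,d=cams.capture("top");cv2.imwrite("pics/top2.png",p);crop(p,215,120,365,220,5.3,"pics/c4.png")
s=r.sense();print(s["time_s"],s["tcp_pos"],s["joints"])
E
```

```text
9.5 [ 0.55059467 -0.36892676  0.22440102] [-1.98831004e+01  2.57562118e+01  6.59433218e+00 -2.45176665e-02
 -7.09569000e+01  2.25051718e+01]
```

View pics/c4.png

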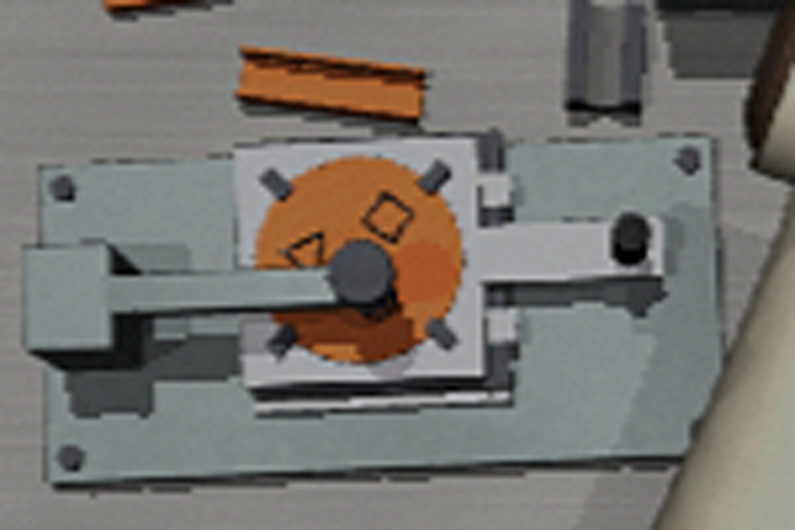

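```bash
cat > n.py <<'E'
import sys;from h import *
f1=lambda x,y:np.array((215+(x+.5)/5.3-.5,120+(y+.5)/5.3-.5))
def up(f):return cv2.resize(cv2.imread(f)[120:220,215:365],None,fx=10.6,fy=10.6,interpolation=cv2.INTER_CUBIC)
a,b=up("pics/top0.png"),up(sys.argv[1])
def shift(x0,y0,x1,y1):
    t=a[2*y0:2*y1,2*x0:2*x1];m=cv2.matchTemplate(b,t,cv2.TM_CCOEFF_NORMED);_,v,_,l=cv2.minMaxLoc(m);return np.array([l[0]/2-x0,l[1]/2-y0]),v
for box in((440,155,505,230),(500,120,560,175),(425,125,515,225)):
    s,v=shift(*box);print(s,round(v,3),[((world("top",f1(461+s[0],272+s[1]),.064)[:2]-[.59915,.03205])*1000).round(2),((world("top",f1(473+s[0],190+s[1]),.064)[:2]-[.59915,.03205])*1000).round(2)])
E
python3 n.py pics/top2.png
```

```text
[-85.  26.] 0.743 [array([0.6 , 0.04]), array([48.16, -6.15])]
[-85.  26.] 0.99 [array([0.6 , 0.04]), array([48.16, -6.15])]
[-85.  26.] 0.915 [array([0.6 , 0.04]), array([48.16, -6.15])]
```

Circle sits within about 0.6 mm of the punch axis, by the picture and by the tool readings. Now I shut the fingers and go above the punch head.

Request:
{"method": "play_rows", "body": {"commands": "0.1 0.5 0 0 0 0;0.12 0.95 0 0 0 0;0.12 0.95 0 0 0 0;0.12 0.95 0 0 0 0;0.12 0.95 0 0 0 0;0.12 0.95 0 0 0 0;0.12 0.95 0 0 0 0;0.12 0.95 0 0 0 0;0.12 0.95 0 0 0 0;0.12 0.95 0 0 0 0;0.12 0.95 0 0 0 0;0.12 0.95 0 0 0 0;0.12 0.95 0 0 0 0;0.12 0.95 0 0 0 0;0.1 0.5 0 0 0 0;0 0 0 0 0 0;0 0 0 0 0 0;0 0 0 0 0 0", "grip": 0}}

```text
time_s: 11.3
tcp_pos: [0.6039, 0.0311, 0.2256]
ee_rot: [[0.046, -0.999, -0.0], [-0.999, -0.046, -0.0], [0.0, 0.0, -1.0]]
wrist_force: [0.1, 0.3, 0.1]
gripper_width: 0.006
gripper_force: 0.0
```

Request:
{"method": "play_rows", "body": {"commands": "-0.16 0.03 0 0 0 0;0 0 -0.5 0 0 0;0 0 -0.6 0 0 0;0 0 -0.4 0 0 0;0 0 -0.2 0 0 0;0 0 0 0 0 0;0 0 0 0 0 0"}}

```text
time_s: 12.0
tcp_pos: [0.5999, 0.0324, 0.1751]
ee_rot: [[0.046, -0.999, 0.001], [-0.999, -0.046, -0.0], [0.0, -0.001, -1.0]]
wrist_force: [-0.0, 0.4, -0.4]
gripper_width: 0.008
gripper_force: 0.0
```

Request:
{"method": "play_rows", "body": {"commands": "0 0 -0.1 0 0 0;0 0 -0.1 0 0 0;0 0 -0.1 0 0 0;0 0 -0.1 0 0 0;0 0 -0.1 0 0 0;0 0 -0.1 0 0 0;0 0 0 0 0 0;0 0 0 0 0 0"}}

```text
time_s: 12.8
tcp_pos: [0.5996, 0.0326, 0.1575]
ee_rot: [[0.047, -0.999, 0.001], [-0.999, -0.047, -0.0], [0.0, -0.001, -1.0]]
wrist_force: [-3.1, 0.5, 6.3]
gripper_width: 0.007
gripper_force: 3.2
```

Request:
{"method": "play_rows", "body": {"commands": "0 0 -0.08 0 0 0;0 0 -0.08 0 0 0;0 0 0 0 0 0;0 0 0 0 0 0"}}

```text
time_s: 13.2
tcp_pos: [0.5997, 0.0326, 0.1563]
ee_rot: [[0.048, -0.999, 0.003], [-0.999, -0.048, -0.001], [0.001, -0.003, -1.0]]
wrist_force: [-7.6, 2.3, 20.4]
gripper_width: 0.004
gripper_force: 9.8
```

Request:
{"method": "play_rows", "body": {"commands": "0 0 -0.08 0 0 0;0 0 -0.04 0 0 0;0 0 0 0 0 0;0 0 0 0 0 0"}}

```text
time_s: 13.6
tcp_pos: [0.5998, 0.0326, 0.1562]
ee_rot: [[0.049, -0.999, 0.005], [-0.999, -0.049, -0.001], [0.001, -0.005, -1.0]]
wrist_force: [-15.1, 3.3, 32.1]
gripper_width: 0.006
gripper_force: 16.4
```

The punch is fully down: z holds at 156.2 mm while the force rises. I raise the tool and return to the post.

Request:
{"method": "play_rows", "body": {"commands": "0 0 0.15 0 0 0;0 0 0.15 0 0 0;0 0 0.3 0 0 0;0 0 0.6 0 0 0;0 0 0.7 0 0 0;0 0 0.6 0 0 0;0.1 -0.5 0 0 0 0;0.2 -1 0 0 0 0;0.2 -1 0 0 0 0;0.2 -1 0 0 0 0;0.2 -1 0 0 0 0;0.1 -0.4 0 0 0 0;0 0 0 0 0 0;0 0 0 0 0 0;0 0 0 0 0 0", "grip": 0}}

```text
time_s: 15.1
tcp_pos: [0.6293, -0.1135, 0.2229]
ee_rot: [[0.048, -0.999, -0.001], [-0.999, -0.048, 0.0], [-0.0, 0.001, -1.0]]
wrist_force: [0.3, -0.5, -0.6]
gripper_width: 0.008
gripper_force: 0.0
```

Request:
{"method": "play_rows", "body": {"commands": "0 0 0 0 0 0;0 0 0 0 0 0;0 0 0 0 0 0;0 0 0 0 0 0;0 0 0 0 0 0;0 0 0 0 0 0", "grip": 75}}

```text
time_s: 15.7
tcp_pos: [0.6294, -0.1145, 0.2232]
ee_rot: [[0.046, -0.999, 0.0], [-0.999, -0.046, 0.0], [-0.0, -0.0, -1.0]]
wrist_force: [0.3, -0.2, 1.0]
gripper_width: 0.468
gripper_force: 0.0
```

Request:
{"method": "play_rows", "body": {"commands": "0 0.02 0 0 0 0;0 0 0 0 0 0;0 0 0 0 0 0;0 0 0 0 0 0;0 0 0 0 0 0;0 0 -0.5 0 0 0;0 0 -0.7 0 0 0;0 0 -0.7 0 0 0;0 0 -0.7 0 0 0;0 0 -0.7 0 0 0;0 0 -0.7 0 0 0;0 0 -0.5 0 0 0;0 0 -0.4 0 0 0;0 0 0 0 0 0;0 0 0 0 0 0"}}

```text
time_s: 17.2
tcp_pos: [0.6299, -0.1139, 0.0765]
ee_rot: [[0.047, -0.999, 0.001], [-0.999, -0.047, -0.0], [0.0, -0.001, -1.0]]
wrist_force: [0.0, -0.0, -0.5]
gripper_width: 0.864
gripper_force: 0.0
```

Request:
{"method": "play_rows", "body": {"commands": "0 0 0 0 0 0;0 0 0 0 0 0;0 0 0 0 0 0;0 0 0 0 0 0;0 0 0 0 0 0;0 0 0 0 0 0;0 0 0 0 0 0;0 0 0 0 0 0;0 0 0 0 0 0;0 0 0 0 0 0", "grip": 10}}

```text
time_s: 18.2
tcp_pos: [0.6296, -0.1139, 0.0761]
ee_rot: [[0.046, -0.999, 0.0], [-0.999, -0.046, 0.0], [0.0, -0.0, -1.0]]
wrist_force: [1.2, -0.9, -1.4]
gripper_width: 0.25
gripper_force: 30.0
```

```bash
python3 - <<'E'
from h import *
f1=lambda x,y:np.array((215+(x+.5)/5.3-.5,120+(y+.5)/5.3-.5))
def cen(f,x,y,h=5.2):
    g=cv2.cvtColor(cv2.imread(f),cv2.COLOR_BGR2GRAY).astype(float);c=f1(x,y)
    for _ in range(6):
        v,u=np.mgrid[:400,:640];m=np.hypot(u-c[0],v-c[1])<h
        w=np.where(m,np.clip(np.median(g[m])-8-g,0,None),0);c=np.array([(w*u).sum(),(w*v).sum()])/w.sum()
    return (world("top",c,.064)[:2]-[.59915,.03205])*1000
print("sq0",cen("pics/top0.png",473,190),"ci0",cen("pics/top0.png",461,272),"sq2",cen("pics/top2.png",388,217))
L=world("top",f1(341,232),.064);R=world("top",f1(548,232),.064);print(np.linalg.norm(L-R)*1000)
E
```

```text
sq0 [ 63.30954788 -55.15130769] ci0 [ 15.64609864 -48.51993278] sq2 [47.17381284 -6.12682366]
118.81215450047324
```

Square is at (+47.3, -6.2) mm from the punch; I move the table by (-47.4, +6.2).

Request:
{"method": "play_rows", "body": {"commands": "-0.05 0 0 0 0 0;-0.13 0.02 0 0 0 0;-0.13 0.02 0 0 0 0;-0.13 0.02 0 0 0 0;-0.13 0.02 0 0 0 0;-0.13 0.02 0 0 0 0;-0.13 0.02 0 0 0 0;-0.13 0.02 0 0 0 0;-0.13 0.02 0 0 0 0;-0.13 0.02 0 0 0 0;-0.13 0.02 0 0 0 0;-0.13 0.02 0 0 0 0;-0.1 0 0 0 0 0;-0.03 0 0 0 0 0;0 0 0 0 0 0;0 0 0 0 0 0;0 0 0 0 0 0"}}

```text
time_s: 19.9
tcp_pos: [0.5814, -0.1074, 0.0762]
ee_rot: [[0.046, -0.999, 0.0], [-0.999, -0.046, -0.0], [0.0, -0.0, -1.0]]
wrist_force: [3.4, -3.9, -2.9]
gripper_width: 0.244
gripper_force: 30.0
```

Request:
{"method": "play_rows", "body": {"commands": "0 0 0 0 0 0;0 0 0 0 0 0;0 0 0 0 0 0;0 0 0 0 0 0;0 0 0 0 0 0;0 0 0 0 0 0;0 0 0.5 0 0 0;0 0 1 0 0 0;0 0 1 0 0 0;0 0 1 0 0 0;0 0 1 0 0 0;0 0 0.5 0 0 0", "grip": 70}}

```text
time_s: 21.1
tcp_pos: [0.5822, -0.1074, 0.2295]
ee_rot: [[0.047, -0.999, 0.005], [-0.999, -0.047, -0.0], [0.001, -0.005, -1.0]]
wrist_force: [0.8, 1.5, 0.1]
gripper_width: 0.803
gripper_force: 0.0
```

Request:
{"method": "play_rows", "body": {"commands": "-0.1 -0.5 0 0 0 0;-0.1 -1 0 0 0 0;-0.1 -1 0 0 0 0;-0.1 -1 0 0 0 0;-0.1 -1 0 0 0 0;-0.1 -1 0 0 0 0;-0.1 -1 0 0 0 0;-0.1 -1 0 0 0 0;-0.1 -1 0 0 0 0;0 0 0 0 0 0;0 0 0 0 0 0"}}

```text
time_s: 22.2
tcp_pos: [0.5529, -0.363, 0.2244]
ee_rot: [[0.044, -0.999, -0.003], [-0.999, -0.044, 0.002], [-0.002, 0.003, -1.0]]
wrist_force: [-0.3, 0.4, -0.7]
gripper_width: 0.8
gripper_force: 0.0
```

```bash
python3 - <<'E'
from h import *
p,d=cams.capture("top");cv2.imwrite("pics/top3.png",p);crop(p,215,120,365,220,5.3,"pics/c5.png")
s=r.sense();print(s["time_s"],s["tcp_pos"])
E
python3 n.py pics/top3.png
```

```text
22.25 [ 0.55329559 -0.3623381   0.22486074]
[-108.   190.5] 0.548 [array([-93.88,  11.73]), array([-46.93,   5.62])]
[-97.5 109. ] 0.977 [array([-47.22,   6.47]), array([0.02, 0.32])]
[-96.5 108. ] 0.624 [array([-46.65,   5.91]), array([ 0.6 , -0.25])]
```

View pics/c5.png

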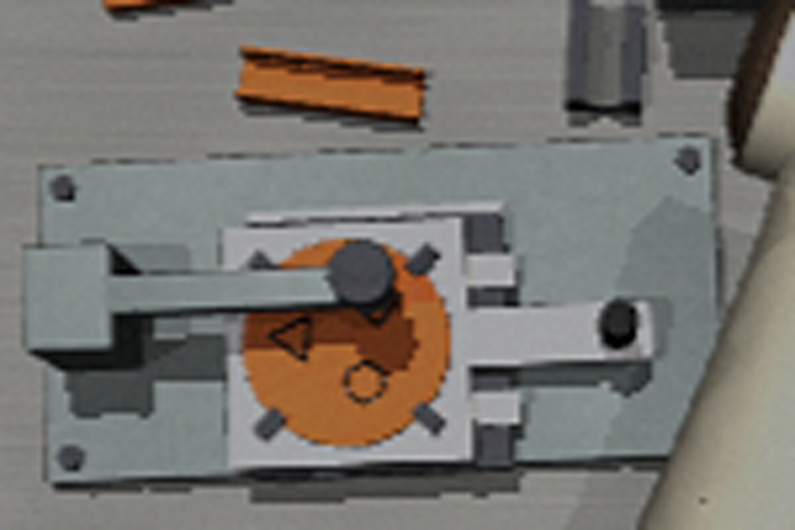

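Square is within about 0.5 mm of the punch axis. I press again.

Request:
{"method": "play_rows", "body": {"commands": "0.1 0.5 0 0 0 0;0.12 0.95 0 0 0 0;0.12 0.95 0 0 0 0;0.12 0.95 0 0 0 0;0.12 0.95 0 0 0 0;0.12 0.95 0 0 0 0;0.12 0.95 0 0 0 0;0.12 0.95 0 0 0 0;0.12 0.95 0 0 0 0;0.12 0.95 0 0 0 0;0.12 0.95 0 0 0 0;0.12 0.95 0 0 0 0;0.12 0.95 0 0 0 0;0.12 0.95 0 0 0 0;-0.1 0.3 0 0 0 0;0 0 0 0 0 0;0 0 0 0 0 0;0 0 0 0 0 0", "grip": 0}}

```text
time_s: 24.05
tcp_pos: [0.6006, 0.0316, 0.2263]
ee_rot: [[0.046, -0.999, 0.0], [-0.999, -0.046, -0.0], [0.0, -0.0, -1.0]]
wrist_force: [-0.2, 0.1, 0.0]
gripper_width: 0.003
gripper_force: 0.0
```

Request:
{"method": "play_rows", "body": {"commands": "-0.05 0.02 0 0 0 0;0 0 -0.5 0 0 0;0 0 -0.6 0 0 0;0 0 -0.4 0 0 0;0 0 -0.2 0 0 0;0 0 -0.1 0 0 0;0 0 -0.1 0 0 0;0 0 -0.1 0 0 0;0 0 -0.1 0 0 0;0 0 -0.1 0 0 0;0 0 -0.1 0 0 0;0 0 -0.08 0 0 0;0 0 -0.08 0 0 0;0 0 0 0 0 0;0 0 0 0 0 0"}}

```text
time_s: 25.55
tcp_pos: [0.6, 0.0329, 0.1563]
ee_rot: [[0.048, -0.999, 0.003], [-0.999, -0.048, -0.0], [0.001, -0.003, -1.0]]
wrist_force: [-6.4, 0.2, 16.5]
gripper_width: 0.006
gripper_force: 8.1
```

Request:
{"method": "play_rows", "body": {"commands": "0 0 -0.06 0 0 0;0 0 -0.06 0 0 0;0 0 0 0 0 0;0 0 0 0 0 0"}}

```text
time_s: 25.95
tcp_pos: [0.6001, 0.0328, 0.1562]
ee_rot: [[0.049, -0.999, 0.005], [-0.999, -0.049, -0.001], [0.001, -0.005, -1.0]]
wrist_force: [-12.8, 2.4, 29.3]
gripper_width: 0.004
gripper_force: 14.7
```

Fully down again. I raise and move clear.

Request:
{"method": "play_rows", "body": {"commands": "0 0 0.15 0 0 0;0 0 0.15 0 0 0;0 0 0.3 0 0 0;0 0 0.6 0 0 0;0 0 0.7 0 0 0;0 0 0.6 0 0 0;-0.1 -0.5 0 0 0 0;-0.1 -1 0 0 0 0;-0.1 -1 0 0 0 0;-0.1 -1 0 0 0 0;-0.1 -1 0 0 0 0;-0.1 -1 0 0 0 0;-0.1 -1 0 0 0 0;-0.1 -1 0 0 0 0;-0.1 -1 0 0 0 0;-0.1 -1 0 0 0 0;-0.1 -1 0 0 0 0;-0.1 -1 0 0 0 0;-0.1 -1 0 0 0 0;0 -0.5 0 0 0 0"}}

```text
time_s: 27.95
tcp_pos: [0.5588, -0.3594, 0.2219]
ee_rot: [[0.044, -0.999, -0.003], [-0.999, -0.044, 0.001], [-0.001, 0.003, -1.0]]
wrist_force: [-0.1, 0.5, -0.1]
gripper_width: 0.006
gripper_force: 0.0
```

Request:
{"method": "play_rows", "body": {"commands": "0 0 0 0 0 0;0 0 0 0 0 0;0 0 0 0 0 0"}}

```text
time_s: 28.25
tcp_pos: [0.5605, -0.3562, 0.2235]
ee_rot: [[0.047, -0.999, -0.0], [-0.999, -0.047, 0.001], [-0.001, 0.0, -1.0]]
wrist_force: [0.3, -0.1, -0.4]
gripper_width: 0.005
gripper_force: 0.0
```

```bash
python3 - <<'E'
from h import *
p,d=cams.capture("top");cv2.imwrite("pics/top4.png",p)
a=cv2.imread("pics/top3.png")
print(r.sense()["time_s"],cv2.absdiff(p,a)[120:220,215:340].max(),cv2.absdiff(p,a)[120:220,215:340].mean())
crop(p,215,120,365,220,5.3,"pics/c6.png")
E
```

```text
28.3 81 2.01512
```

View pics/c6.png

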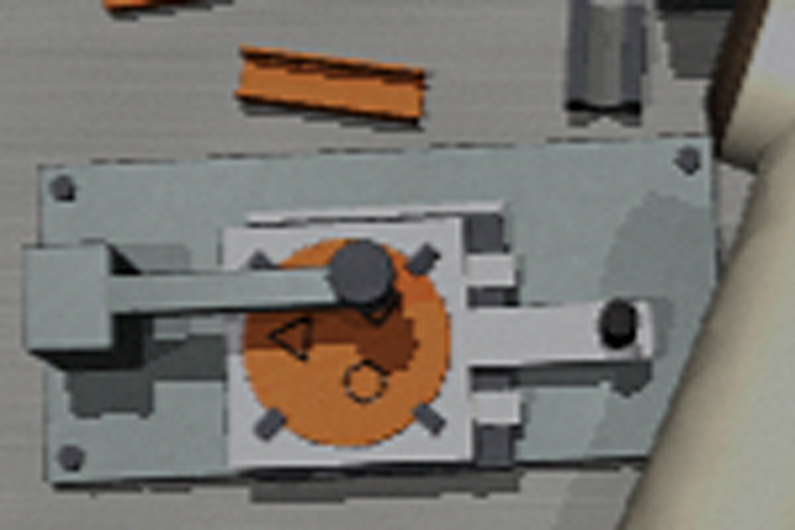

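The picture matches the one before the press: the table has not moved, the punch is up, and the arm is clear.

```bash
python3 -c "
from station import r
print(r.finish_job())"
```

```text
the job is handed in; nothing more can be done
None
```

I punched the circle, then the square, each within an estimated 1 mm of centre, and left the square under the raised punch with the arm clear; I handed the job in at about 28 s, with no verdict returned.

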